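# Tip the tub of walnuts out under the low rack

## Task

Slide the tray to the right under the wire rack, up against the tipping rail, then tip the tall tub to the left about the rail it is hooked over, in its place under the low shelf and without bumping the shelf, until all four walnuts lie in the tray. Let the tub back down upright where it stood, and only then slide the tray with the walnuts to the left until it is fully out from under the rack. Leave the mug and the timer alone.

Things in the scene. Friction and masses are not known exactly. Their poses are not given: they have to be found in the camera images.
- rack: Narrow steel wire rack, fixed to the worktop. Origin on the worktop under the middle of its tipping rail; its x points away from the robot, y to the left along the rack, z up. Three rear posts (10 mm thick, feet 18 mm across) stand at x = +105 mm, y = -200, 0 and +80 mm, joined by a wire 50 mm up; no front posts.
- rail_mid (a point): Middle of the rack's tipping rail, 50 mm above the worktop: a round bar, 12 mm thick, along the rack's x from x = -105 to +105 mm at its y = 0. Two legs of the same thickness carry it, at x = -105 mm (its front end, bent down) and +60 mm.
- top_shelf: The rack's wire shelf, low over the tub, fixed. Origin 198 mm above the rack's origin. Wires 6 mm thick (underside 195 mm above the worktop) from rack x = -32 mm (front edge) to +105 mm, y = -200 to +80 mm. Two mills and a flat tin are fixed on it, up to 95 mm above it.
- shelf_end (a point): Front left corner of the wire shelf, 80 mm left of the rail.
- tub: Tall open tub, white with grey base, loose, 160 mm deep (its x) x 80 wide (its y) x 150 high, walls 4 mm, heavy 12 mm base. Origin at the centre of its underside. It stands right (-y) of the rail (left wall 9 mm from its axis), front 58 mm out before the shelf's edge. Two 30 mm wide hooks on its left wall, 61 mm up, lie loose over the rail: it tips left about the rail.
- tub_mouth (a point): Centre of the tub's open mouth, 150 mm above its base, z out of the mouth. Four walnuts inside. The tub weighs about 0.6 kg, centre of mass 28 mm above its base: laid 100 degrees over across the rail it falls back upright of itself when let go. Tipped left over the rail, its uppermost corner passes about 1 cm under the shelf.
- tray: Open steel tray, 190 mm (its x) x 180 (its y) x 30 high, walls 4 mm, 0.4 kg, loose. Origin at the centre of its underside. It starts left of the rack. Slid right until its right wall meets the rail's two legs, its centre lies 96 mm left of the rail and it stands out 106 mm left of the shelf's end.
- mug: Bystander: white mug, 93 mm high, 83 mm across, loose, front right. Origin at the centre of its underside.
- timer: Bystander: round white egg timer, 63 mm across, 51 mm high, loose, near the front edge, before the rack. Origin at the centre of its underside.
- walnut_1: Walnut, 34 mm long, 32 mm across, 14 g, one of four in the tub. Origin at its centre.
- walnut_2: Walnut, 34 mm long, 32 mm across, 14 g, one of four in the tub. Origin at its centre.
- walnut_3: Walnut, 34 mm long, 32 mm across, 14 g, one of four in the tub. Origin at its centre.
- walnut_4: Walnut, 34 mm long, 32 mm across, 14 g, one of four in the tub. Origin at its centre.

How it is judged (in metres and radians):
On the way, in this order (a step that is already met when the one before it is completed fails the run):
1. the tray stands under the rack, up against the tipping rail (y of tray in the frame of rack below 0.115 m and angle between tray's own z axis and vertical below 0.1 rad), for 0.2 s.
2. the tub is tipped over the rail, in place under the shelf, with all four walnuts out in the tray (angle between tub's own z axis and vertical above 1.2 rad and y of tray in the frame of rack below 0.125 m and x of walnut_1 in the frame of tray between -0.095 and 0.095 m and y of walnut_1 in the frame of tray between -0.09 and 0.09 m and z of walnut_1 in the frame of tray between 0 and 0.06 m and x of walnut_2 in the frame of tray between -0.095 and 0.095 m and y of walnut_2 in the frame of tray between -0.09 and 0.09 m and z of walnut_2 in the frame of tray between 0 and 0.06 m and x of walnut_3 in the frame of tray between -0.095 and 0.095 m and y of walnut_3 in the frame of tray between -0.09 and 0.09 m and z of walnut_3 in the frame of tray between 0 and 0.06 m and x of walnut_4 in the frame of tray between -0.095 and 0.095 m and y of walnut_4 in the frame of tray between -0.09 and 0.09 m and z of walnut_4 in the frame of tray between 0 and 0.06 m), for 0.2 s.
3. the tub stands upright again beside the rail, the tray still under the rack (angle between tub's own z axis and vertical below 0.08 rad and height (world z) of tub below 0.01 m and y of tub in the frame of rack between -0.07 and -0.03 m and x of tub in the frame of rack between -0.04 and 0.04 m and linear speed of each of tub, tray below 0.02 m/s and y of tray in the frame of rack below 0.15 m), for 0.2 s.
At the end, for the whole second after the job is handed in: All four walnuts lie in the tray; the tray stands flat, fully out to the left of the shelf (centre over 178 mm left of the rail); the tub stands upright (within 0.08 rad), centre 30 to 70 mm right of the rail and within 40 mm of the rail's middle line; tub and tray at rest (y of tray in the frame of rack above 0.178 m and angle between tray's own z axis and vertical below 0.05 rad and height (world z) of each of tray, tub below 0.01 m and x of walnut_1 in the frame of tray between -0.095 and 0.095 m and y of walnut_1 in the frame of tray between -0.09 and 0.09 m and z of walnut_1 in the frame of tray between 0 and 0.06 m and x of walnut_2 in the frame of tray between -0.095 and 0.095 m and y of walnut_2 in the frame of tray between -0.09 and 0.09 m and z of walnut_2 in the frame of tray between 0 and 0.06 m and x of walnut_3 in the frame of tray between -0.095 and 0.095 m and y of walnut_3 in the frame of tray between -0.09 and 0.09 m and z of walnut_3 in the frame of tray between 0 and 0.06 m and x of walnut_4 in the frame of tray between -0.095 and 0.095 m and y of walnut_4 in the frame of tray between -0.09 and 0.09 m and z of walnut_4 in the frame of tray between 0 and 0.06 m and angle between tub's own z axis and vertical below 0.08 rad and y of tub in the frame of rack between -0.07 and -0.03 m and x of tub in the frame of rack between -0.04 and 0.04 m and linear speed of each of tub, tray below 0.02 m/s); the robot touches nothing.
It fails at once if the tub bumps the shelf (over 3 N) (contact force between tub and top_shelf above 3 N).
It fails at once if the robot bumps the shelf (over 8 N) (contact force between any of the arm, the fingers and top_shelf above 8 N).
It fails at once if the tub is taken out from under the shelf (x of tub in the frame of rack below -0.06 m or height (world z) of tub above 0.17 m).
It fails at once if the mug or the timer is moved (over 20 mm) (distance of any of mug, timer from where it was at the start of the episode above 0.02 m).
It also fails if it takes over 72 s, if anything falls off the work surface, if the arm or the gripper's body presses on something with over 40 N, if the wrist force passes 120 N, or if a joint passes its speed limit or range.

## Robot

A 7-joint arm with a two-finger parallel gripper is mounted at the origin on a cart in front of the work surface, level with it; the furniture and walls round the work are solid. World frame = base frame: x ahead of the robot, y to its left, z up, the work surface at z = 0. Lengths are in m, angles in degrees, forces in N, time in s.
With the tool pointing down it reaches from about 0.4 to 0.85 m from the base axis. Payload 4.4 kg.
Tool frame: the origin (TCP) lies at the very end of the fingers, on their centre line; the grasp point (between the pads) lies 19 mm behind it; z points along the fingers, y is the line along which they close (so a half turn about z gives the same grasp; the last joint's range is limited). The gripper opens to 94 mm and grips with 3 to 60 N. Pads are 16 mm wide; open, the fingers measure 119 mm over their backs; the gripper's body (75 mm by 177 mm) begins 78 mm behind the grasp point.
Start: joints at [63.266, 36.005, 2.206, 86.941, -1.547, 57.084, -1.146], TCP at [0.254, -0.598, 0.205] pointing down, gripper open.
Joint ranges: [-175.42, 175.42], [-21.48, 121.26], [-71.46, 75.88], [10.55, 141.38], [-63.04, 243.04], [13.31, 113.54], [-168.57, 168.57]. Speed limits (degrees/s): [147.25, 147.25, 180, 180, 180, 180, 180].

## Interface

Orientations are given as [roll, pitch, yaw] about the fixed x, y, z axes, in that order (R = Rz(yaw) Ry(pitch) Rx(roll)).
In Python, from cell import arm, optics, ticket gives the robot as it stands.
- The arm moves only by the shell command python3 -m handwheel 'ROWS' [OPENING] [FORCE]. ROWS is a JSON object of lists of equal length, an entry for each row: "slide": the shift along the world's x, y, z in mm, a list of three; "turn": the turn about the world's z in rad. In form: {"slide": [[tx, ty, tz], ...], "turn": [turn, ...]}. A call has 1 to 12 rows; each row shifts and turns the commanded pose from where the row before left it; what a row does not reach is not made up. A row lasts 1/12 s, in which the tool goes at most 41.7 mm and 7.16 degrees, less where a joint would pass 70% of its speed; a pose out of reach is approached as far as the arm can. A call is refused whole if a number of a shift passes 41.7 or a number of a turn 0.125, either way. A call with a gripper value outside its range is refused whole. OPENING is the opening, from -1 (shut) to 1 (fully open), set as the call begins (- or left out, the last holds). The fingers move at their own pace and stop on an object; FORCE is the grip in N (left out, the last holds). Time passes only in rows, so rows that do not move let the fingers close. It gives the time, the measured TCP pose, the force, the opening and the grip force at its end, in the units of the state.
- arm.state(): the state, without advancing time (a new reading comes with each control period).
- optics.capture(name): name is "scene" or "top" or "wrist"; returns the picture (480x640x3 uint8, red, green, blue); there is no depth.
- optics.camera_model(name): a dict with "vfov" (degrees; the focal length in pixels is half the picture's height over the tangent of half this angle, whatever the lens; pixels are square), "cx", "cy" (the principal point, pixels), "k1" (the pictures are not rectified: a ray, as slopes to the right and down, at radius r is drawn at 1 + k1 r^2 times it, then the intrinsics apply), "pose" (4x4, takes a point from camera to world coordinates). Camera axes: x right, y down, z forward; pixel columns grow to the right and rows downward; lengths in m; the calibration is good to about 2 mm. A picture is of the moment at which its call begins: read the wrist's pose just before it. camera_model takes no time and is no camera call; for the wrist camera it gives the pose at the moment of the call.
- ticket.finish_job(): hands the job in; it is judged then, once.
The state is a dict: "t": time; "joint_positions": joint angles; "qvel": joint speeds; "joint_efforts": joint torques, N m; "position": TCP position; "tcp_rot": TCP orientation; "ft_force": force on the tool from outside, world axes, zero at the start; "moment": the same for the moment, N m; "grip_width": opening from 0.0 (shut) to 1.0 (fully open); "grip_force": force on a finger pad.
Only numpy, scipy, OpenCV 4.12 (cv2) and the standard library are available. Lean on these libraries where they do the work, as an engineer would, in place of code of your own. Each camera call takes 0.05 s, during which the arm holds its last target. There are 200 camera calls.

## Working session

There is one attempt and no reset: what is moved stays moved. The work goes in short steps, Python scripts to look and compute and a shell command to move; the robot and the scene stay as the last step left them, time stands still between calls to the robot, and variables do not carry over. Pictures are saved under pics/ and viewed, at most 10 in all, crops included, and the job is handed in when it is done.

```bash
ls; mkdir -p pics; python3 - <<'E'
from cell import arm, optics
import cv2, numpy as np
print(arm.state())
for n in ["scene","top"]:
    im=optics.capture(n); cv2.imwrite(f"pics/{n}0.png",im[:,:,::-1]); m=optics.camera_model(n); print(n,{k:(np.round(v,3).tolist()) for k,v in m.items()})
E
```

```text
pics
{'t': 0.0, 'joint_positions': array([63.2662149 , 36.05873216,  2.20207268, 86.99380869, -1.54715132,
       57.08451848, -1.1451023 ]), 'qvel': array([-0.00672777, -0.07822938,  0.01395714,  0.01708862, -0.06100448,
       -0.00801073,  0.03773811]), 'joint_efforts': array([ 1.74246807e-04, -5.49727285e+01,  1.14349198e+00, -1.86630374e+01,
       -5.23759949e-02,  2.38476391e-02,  2.02458227e-04]), 'position': array([ 0.25337267, -0.59787046,  0.20456829]), 'tcp_rot': array([-1.79892606e+02,  9.42085569e-04,  2.29648940e+01]), 'ft_force': array([ 0.78952837, -0.42045689, -0.06147423]), 'moment': array([-0.02635789,  0.04733284, -0.00440507]), 'grip_force': 0.0, 'grip_width': 0.9995632046141495}
scene {'vfov': 45.009, 'cx': 318.574, 'cy': 251.312, 'k1': -0.072, 'pose': [[-0.877, -0.256, 0.407, 0.024], [-0.48, 0.425, -0.767, 0.743], [0.023, -0.868, -0.496, 0.677], [0.0, 0.0, 0.0, 1.0]]}
top {'vfov': 57.85, 'cx': 322.803, 'cy': 239.57, 'k1': -0.018, 'pose': [[-0.019, -0.998, 0.063, 0.414], [-1.0, 0.018, -0.016, -0.066], [0.014, -0.063, -0.998, 0.994], [0.0, 0.0, 0.0, 1.0]]}
```

View pics/scene0.png

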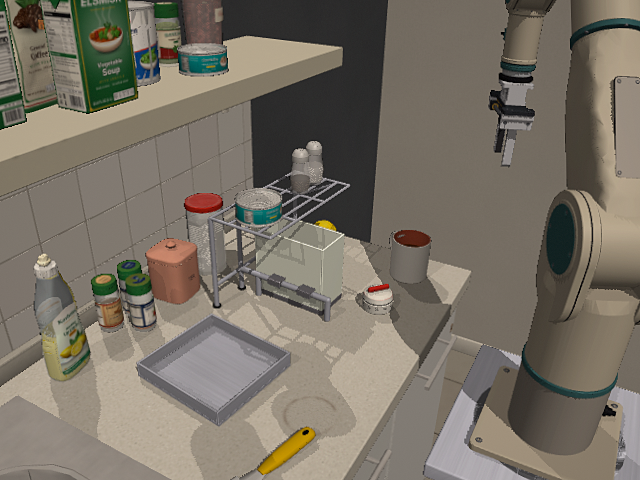

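View pics/top0.png

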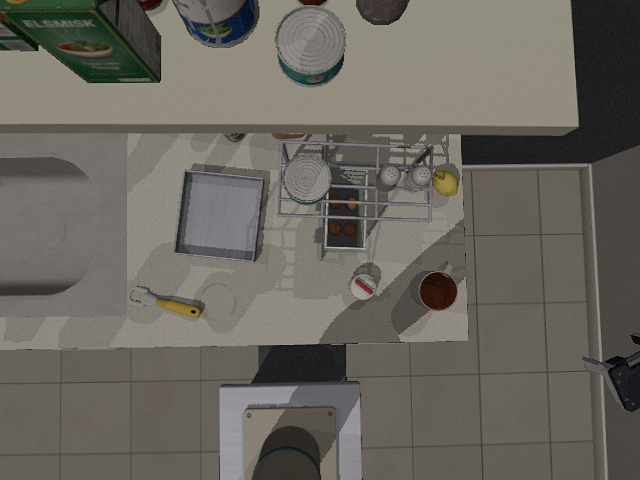

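Scene view: the tray is left of the rack at about (215,367), the tub stands behind the rail at (290,265), and the timer (378,298) and mug (410,255) are in front and to the right. Top view: the tray corners are at about (182,168), (265,177), (256,262) and (176,255). The shelf's front wire runs from (279,216) to (431,220), and the four walnuts are at about (343,215). Next I'll take an enlarged crop to get accurate points.

```bash
cat > h.py <<'E'
import numpy as np, cv2
from cell import optics
def ray(n,uv,m=None):
    m=m or optics.camera_model(n); f=240/np.tan(np.radians(m["vfov"]/2))
    K=np.array([[f,0,m["cx"]],[0,f,m["cy"]],[0,0,1.]])
    p=cv2.undistortPoints(np.array(uv,float).reshape(-1,1,2),K,np.array([m["k1"],0,0,0.])).reshape(-1,2)
    T=np.array(m["pose"]); d=np.c_[p,np.ones(len(p))]@T[:3,:3].T
    return T[:3,3],d
def onplane(n,uv,z,m=None):
    o,d=ray(n,uv,m); return o+d*((z-o[2])/d[:,2])[:,None]
def proj(n,P,m=None):
    m=m or optics.camera_model(n); f=240/np.tan(np.radians(m["vfov"]/2))
    K=np.array([[f,0,m["cx"]],[0,f,m["cy"]],[0,0,1.]]); T=np.linalg.inv(np.array(m["pose"]))
    return cv2.projectPoints(np.array(P,float).reshape(-1,3),cv2.Rodrigues(T[:3,:3])[0],T[:3,3],K,np.array([m["k1"],0,0,0.]))[0].reshape(-1,2)
E
python3 - <<'E'
import cv2
im=cv2.imread("pics/top0.png")
cv2.imwrite("pics/topc.png",cv2.resize(im[130:310,165:445],None,fx=2.85,fy=2.85,interpolation=cv2.INTER_CUBIC))
E
```

```text
(no output)
```

View pics/topc.png

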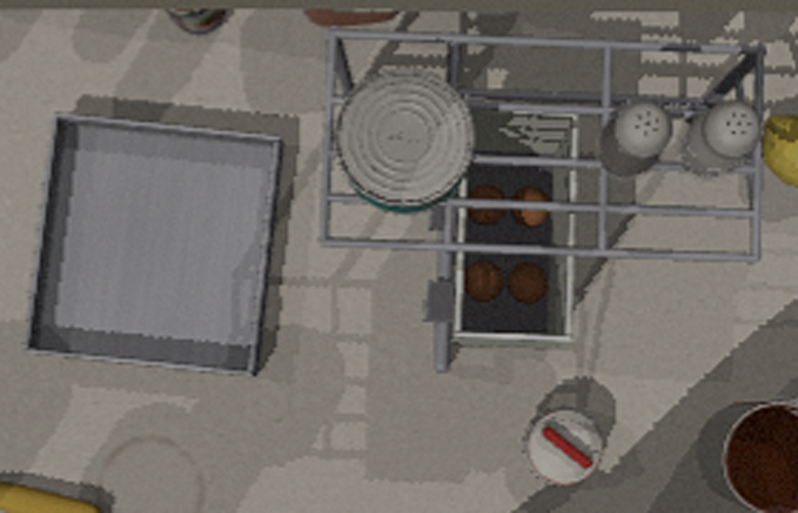

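The enlarged crop shows the shelf corners, the rail's front end at (442,368), the tray rim, the tub's front rim from (457,337) to (572,339), and the timer at (565,445). I'll convert these to world positions.

```bash
python3 - <<'E'
from h import *
c=lambda L:[(165+a/2.85,130+b/2.85) for a,b in L]
np.set_printoptions(precision=4,suppress=True)
S=onplane("top",c([(322,243),(757,258),(334,34),(760,48)]),.198); print("shelf FL FR BL BR\n",S)
print("rail front, rail at shelf edge\n",onplane("top",c([(442,368),(446,262)]),.054))
T=onplane("top",c([(57,117),(281,138),(255,373),(29,349)]),.03); print("tray BL BR FR FL\n",T,T.mean(0))
B=onplane("top",c([(457,337),(572,339),(577,112)]),.15); print("tub FL FR BR\n",B)
print("timer",onplane("top",c([(565,445)]),.05),"mug",onplane("top",c([(782,460)]),.09))
# fit rack: local coords incl. shelf
L=np.array([[-29,77],[-29,-197],[102,77],[102,-197]])/1e3
yaw0=np.arctan2(*(S[0]-S[1])[:2]); print("yaw of rack y from +y (deg, clockwise+)",np.degrees(yaw0))
a=-yaw0;R=np.array([[np.cos(a),-np.sin(a)],[np.sin(a),np.cos(a)]])
o=(S[:,:2]-L@R.T); print("origin est",o,o.mean(0))
print("tray in rack",(T.mean(0)[:2]-o.mean(0))@R)
print("tray yaw",np.degrees(np.arctan2((T[3]-T[2])[0],(T[3]-T[2])[1])),np.degrees(np.arctan2((T[0]-T[1])[0],(T[0]-T[1])[1])))
# scene check
sc=np.array([.0,0]);o_=o.mean(0)
for p in [(-.032,.08,.198),(-.105,0,.05),(-.081,-.09,.15)]:
    w=o_+R@np.array(p[:2]); print(p,np.r_[w,p[2]],"scene px",proj("scene",[np.r_[w,p[2]]]),"top px",proj("top",[np.r_[w,p[2]]]))
E
```

```text
shelf FL FR BL BR
 [[ 0.5108  0.003   0.198 ]
 [ 0.4962 -0.2788  0.198 ]
 [ 0.648  -0.0065  0.198 ]
 [ 0.6347 -0.2858  0.198 ]]
rail front, rail at shelf edge
 [[ 0.4313 -0.0743  0.054 ]
 [ 0.512  -0.0788  0.054 ]]
tray BL BR FR FL
 [[0.6345 0.2246 0.03  ]
 [0.6148 0.0488 0.03  ]
 [0.4306 0.0708 0.03  ]
 [0.4524 0.246  0.03  ]] [0.5331 0.1475 0.03  ]
tub FL FR BR
 [[ 0.4505 -0.0841  0.15  ]
 [ 0.4477 -0.1626  0.15  ]
 [ 0.6047 -0.1701  0.15  ]]
timer [[ 0.3711 -0.1667  0.05  ]] mug [[ 0.3588 -0.3209  0.09  ]]
yaw of rack y from +y (deg, clockwise+) 2.973971854205373
origin est [[ 0.5358 -0.0754]
 [ 0.5354 -0.0836]
 [ 0.5422 -0.0781]
 [ 0.5431 -0.0838]] [ 0.5391 -0.0802]
tray in rack [-0.0178  0.2272]
tray yaw 7.10924572970363 6.4088708579840485
(-0.032, 0.08, 0.198) [0.5113 0.0013 0.198 ] scene px [[271.4728 237.4982]] top px [[278.8716 214.9895]]
(-0.105, 0, 0.05) [ 0.4342 -0.0748  0.05  ] scene px [[328.5179 299.4193]] top px [[320.2939 257.8017]]
(-0.081, -0.09, 0.15) [ 0.4535 -0.1659  0.15  ] scene px [[343.1593 231.552 ]] top px [[367.3078 245.9243]]
```

```bash
python3 - <<'E'
from h import *
for a,b in [((578,133),(342,66)),((578,124),(342,47))]:
    o1,d1=ray("top",[a]);o2,d2=ray("scene",[b]);d1=d1[0];d2=d2[0]
    s=np.linalg.lstsq(np.c_[d1,-d2],o2-o1,rcond=None)[0]; print((o1+d1*s[0]).round(3),(o2+d2*s[1]).round(3))
E
python3 -m handwheel '{"slide":[[10,41,10],[10,41,10],[10,41,10],[10,41,10],[10,41,10],[10,41,10],[10,41,0],[10,41,0],[10,41,0],[10,41,0],[10,41,0],[10,41,0]],"turn":[-0.125,-0.125,-0.125,-0.125,-0.023,0,0,0,0,0,0,0]}' 0.2 20
```

```text
[ 0.595 -0.437  0.403] [ 0.603 -0.434  0.403]
[ 0.593 -0.409  0.449] [ 0.593 -0.41   0.449]
t: 1.1
position: [0.3703, -0.1173, 0.2632]
tcp_rot: [180.0, -0.0, -7.0]
ft_force: [1.0, 0.2, -0.5]
grip_width: 0.6
grip_force: 0.0
```

```bash
python3 -m handwheel '{"slide":[[15.5,39.5,-10],[15.5,39.5,-10],[15.5,39.5,-10],[15.5,39.5,-10],[15.5,39.5,-10],[15.5,39.5,-10],[15.5,39.5,-10],[15.5,39.5,-10],[15,39,-10],[0,0,-20],[0,0,0],[0,0,0]],"turn":[0,0,0,0,0,0,0,0,0,0,0,0]}'; python3 - <<'E'
from h import *
m=optics.camera_model("wrist"); im=optics.capture("wrist"); cv2.imwrite("pics/w1.png",im[:,:,::-1])
im=optics.capture("scene"); cv2.imwrite("pics/s1.png",im[100:480,100:600,::-1])
from cell import arm; print(arm.state()["position"]); print(proj("wrist",[[.4524,.246,.03],[.6345,.2246,.03],[.5086,.2376,.03]],m))
E
```

```text
t: 2.1
position: [0.5023, 0.2199, 0.1558]
tcp_rot: [179.9, 0.2, -7.0]
ft_force: [1.1, 0.3, 0.4]
grip_width: 0.599
grip_force: 0.0
[0.50371535 0.21926334 0.15752275]
[[291.90418496 290.45237513]
 [286.75555403  65.1041618 ]
 [292.54005488 227.92046006]]
```

View pics/w1.png

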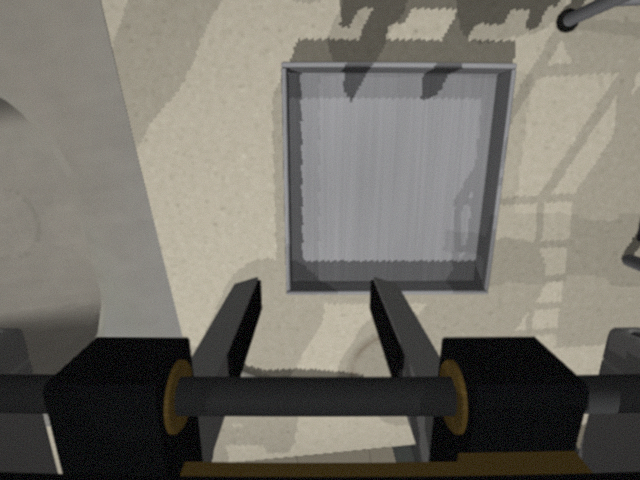

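The wrist view shows the tray rim's front-left corner at (288,292), against a predicted (292,290), so the estimate is good to about 3 mm. I'll lower the gripper over the left wall and grip it.

```bash
python3 -m handwheel '{"slide":[[3,9,-30],[2,9,-30],[0,0,-30],[0,0,-25],[0,0,-14],[0,0,0],[0,0,0]],"turn":[0,0,0,0,0,0,0]}'; python3 -m handwheel '{"slide":[[0,0,-7],[0,0,-7],[0,0,0],[0,0,0]],"turn":[0,0,0,0]}'; python3 -m handwheel '{"slide":[[0,0,0],[0,0,0],[0,0,0],[0,0,0],[0,0,0],[0,0,0],[0,0,0],[0,0,0]],"turn":[0,0,0,0,0,0,0,0]}' -1 15
```

```text
t: 2.78
position: [0.5091, 0.2376, 0.0287]
tcp_rot: [180.0, -0.0, -7.1]
ft_force: [-1.3, 0.4, 0.2]
grip_width: 0.598
grip_force: 0.0
t: 3.12
position: [0.5087, 0.2385, 0.0142]
tcp_rot: [-180.0, -0.0, -7.0]
ft_force: [0.4, -0.2, 0.3]
grip_width: 0.6
grip_force: 0.0
t: 3.78
position: [0.5086, 0.2393, 0.014]
tcp_rot: [-179.9, -0.0, -7.0]
ft_force: [0.0, 1.7, -1.0]
grip_width: 0.067
grip_force: 0.8
```

```bash
python3 -m handwheel '{"slide":[[0,0,0],[0,0,0],[0,0,0],[0,0,0]],"turn":[0,0,0,0]}' -1 25;  python3 -m handwheel '{"slide":[[-0.5,-10,0],[-0.5,-10,0],[-0.5,-10,0],[-0.5,-10,0],[-0.5,-10,0],[-0.5,-10,0],[-0.5,-10,0],[-0.5,-10,0],[-0.5,-10,0],[-0.5,-10,0],[-0.5,-10,0],[0,0,0]],"turn":[0.006,0.006,0.006,0.006,0.006,0.006,0.006,0.006,0.006,0.006,0.006,0]}'; python3 -m handwheel '{"slide":[[-0.3,-5,0],[-0.3,-5,0],[0,-3,0],[0,-3,0],[0,-3,0],[0,0,0]],"turn":[0,0,0,0,0,0]}'; python3 - <<'E'
from h import *
im=optics.capture("top"); cv2.imwrite("pics/t2.png",cv2.resize(im[130:310,165:445,::-1],None,fx=2.85,fy=2.85,interpolation=cv2.INTER_CUBIC))
E
```

```text
t: 4.12
position: [0.5088, 0.2389, 0.014]
tcp_rot: [-180.0, -0.0, -7.0]
ft_force: [0.0, 2.0, -0.2]
grip_width: 0.041
grip_force: 25.0
t: 5.12
position: [0.5029, 0.125, 0.014]
tcp_rot: [179.9, 0.0, -3.4]
ft_force: [1.2, -2.3, -1.2]
grip_width: 0.043
grip_force: 25.0
t: 5.62
position: [0.5025, 0.1089, 0.014]
tcp_rot: [180.0, 0.0, -3.2]
ft_force: [0.4, 0.3, -0.3]
grip_width: 0.041
grip_force: 25.0
```

View pics/t2.png

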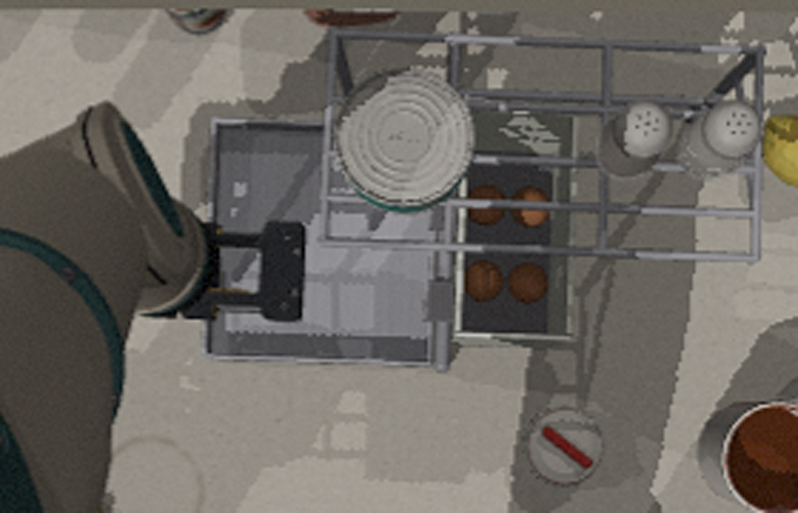

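The tray's right edge, at about (433,363) in the crop, is within a few mm of the rail's leg at (442,363), and it is square to the rail. I'll nudge it until contact, release, and lift.

```bash
python3 -m handwheel '{"slide":[[0,-1,0],[0,-1,0],[0,-1,0],[0,0,0],[0,0,0]],"turn":[0,0,0,0,0]}'; python3 -m handwheel '{"slide":[[0,0,0],[0,0,0],[0,0,0],[0,0,0]],"turn":[0,0,0,0]}' 0 ; python3 -m handwheel '{"slide":[[0,0,20],[0,0,40],[0,0,41],[-10,0,41],[-20,0,41],[-20,0,41],[-20,0,0],[-20,0,0],[0,0,0]],"turn":[0,0,0,0,0,0,0,0,0]}' -1 20;  python3 - <<'E'
from h import *
im=optics.capture("top"); cv2.imwrite("pics/t3.png",cv2.resize(im[130:310,165:445,::-1],None,fx=2.85,fy=2.85,interpolation=cv2.INTER_CUBIC))
# project expected tub front-right rim & key numbers
a=np.radians(-3);R=np.array([[np.cos(a),-np.sin(a)],[np.sin(a),np.cos(a)]]);o=np.array([.5375,-.079])
P=lambda x,y:(o+R@np.array([x,y])).round(4)
print("push start",P(-.070,-.125))
for th in range(0,106,15):
    t=np.radians(th);c,s=np.cos(t),np.sin(t);zt=.08
    y=-.089*c+zt*s; z=.089*s+zt*c+.05
    yc=y-.0125 if th<=90 else y+.0125
    print(th,P(-.070,yc),round(z,4))
E
```

```text
t: 6.08
position: [0.5028, 0.1071, 0.014]
tcp_rot: [-180.0, -0.0, -3.2]
ft_force: [0.9, 3.1, -1.2]
grip_width: 0.039
grip_force: 25.0
t: 6.42
position: [0.5022, 0.1058, 0.0139]
tcp_rot: [179.9, 0.0, -3.3]
ft_force: [0.7, 0.5, -0.5]
grip_width: 0.288
grip_force: 0.0
t: 7.17
position: [0.4122, 0.1058, 0.231]
tcp_rot: [179.9, 0.1, -3.2]
ft_force: [-2.5, 0.1, 0.2]
grip_width: 0.008
grip_force: 0.0
push start [ 0.4611 -0.2002]
0 [ 0.4623 -0.1767] 0.13
15 [ 0.4635 -0.153 ] 0.1503
30 [ 0.465  -0.1248] 0.1638
45 [ 0.4666 -0.0942] 0.1695
60 [ 0.4682 -0.0631] 0.1671
75 [ 0.4698 -0.0337] 0.1567
90 [ 0.4711 -0.0079] 0.139
105 [0.4735 0.0373] 0.1153
```

View pics/t3.png

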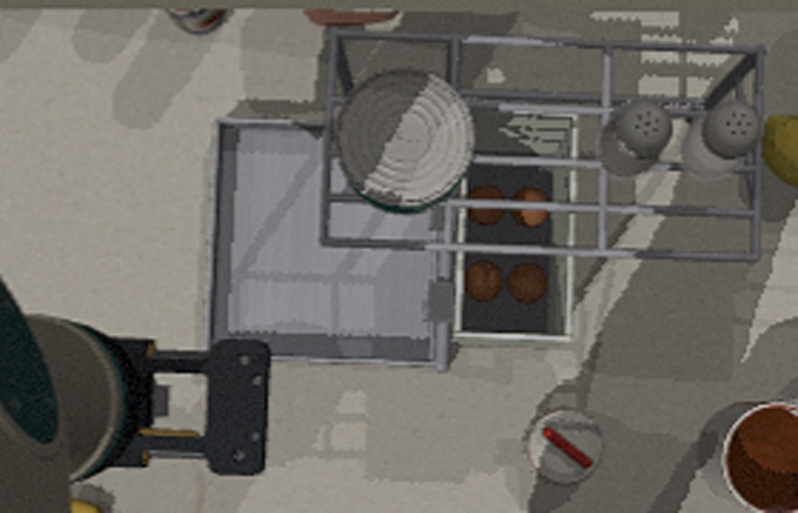

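The tray stands against the rail: its left rim runs from (220,121) to (208,357), and it is parallel to the rail. Next I'll move to the right of the tub, in front of the shelf.

```bash
python3 -m handwheel '{"slide":[[0,-39,0],[0,-39,0],[0,-39,0],[0,-39,0],[0,-39,0],[0,-39,0],[0,-39,0],[0,-39,0],[0,0,0],[0,0,0]],"turn":[0,0,0,0,0,0,0,0,0,0]}'; python3 -m handwheel '{"slide":[[17,0,-25],[17,0,-25],[15,0,-25],[0,0,-25],[0,0,0],[0,0,0]],"turn":[0,0,0,0,0,0]}'; python3 - <<'E'
from h import *
im=optics.capture("scene"); cv2.imwrite("pics/s4.png",cv2.resize(im[120:340,200:480,::-1],None,fx=2.7,fy=2.7,interpolation=cv2.INTER_CUBIC))
E
```

```text
t: 8.05
position: [0.416, -0.2085, 0.2297]
tcp_rot: [180.0, 0.0, -3.6]
ft_force: [0.4, 0.9, 0.4]
grip_width: 0.008
grip_force: 0.0
t: 8.55
position: [0.4643, -0.2038, 0.1293]
tcp_rot: [-179.9, 0.2, -3.1]
ft_force: [0.9, -0.2, 0.2]
grip_width: 0.002
grip_force: 0.0
```

View pics/s4.png

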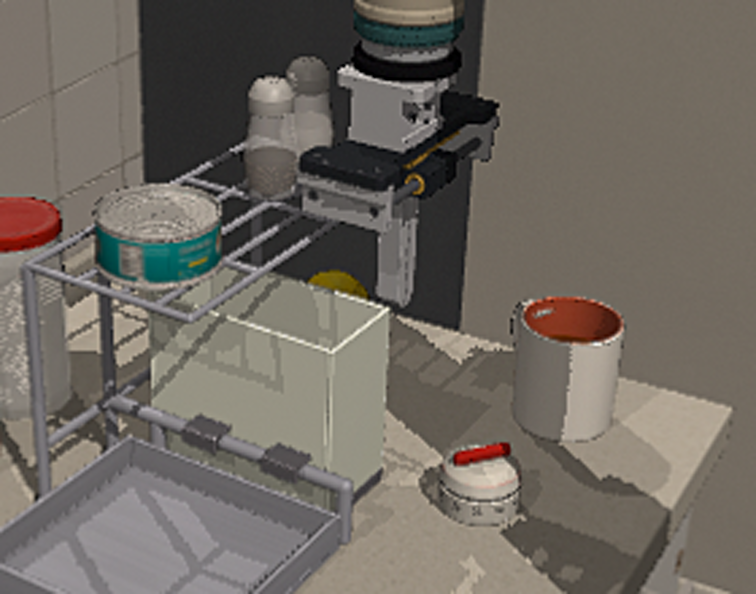

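The closed fingers hang clear to the right of the tub's front end, with the tip at (395,300), and the gripper body is above and in front of the shelf. I'll start the tip in small arcs.

```bash
python3 -m handwheel '{"slide":[[0,8,0],[0,8,0],[0,6,0],[0,3,0],[0,2,0],[0,2,0],[0,0,0]],"turn":[0,0,0,0,0,0,0]}'; python3 -m handwheel '{"slide":[[0.3,6,5],[0.3,6,5],[0.3,6,5],[0.3,6,5],[0,0,0]],"turn":[0,0,0,0,0]}'
```

```text
t: 9.18
position: [0.4652, -0.1761, 0.1305]
tcp_rot: [180.0, -0.0, -3.2]
ft_force: [0.4, 0.7, 0.1]
grip_width: 0.005
grip_force: 0.0
t: 9.6
position: [0.4665, -0.1515, 0.1515]
tcp_rot: [180.0, -0.1, -3.1]
ft_force: [-0.8, -3.4, 0.6]
grip_width: 0.007
grip_force: 1.6
```

```bash
python3 -m handwheel '{"slide":[[0.3,5.6,3],[0.3,5.6,3],[0.3,5.6,3],[0.3,5.6,2],[0.3,5.6,2],[0.3,6,1.5],[0.3,6,1.5],[0.3,6,1],[0.3,6,1],[0.3,6,1],[0,0,0]],"turn":[0,0,0,0,0,0,0,0,0,0,0]}'; python3 - <<'E'
from h import *
from cell import arm
im=optics.capture("scene"); cv2.imwrite("pics/s5.png",cv2.resize(im[120:340,200:480,::-1],None,fx=2.7,fy=2.7,interpolation=cv2.INTER_CUBIC))
print(arm.state()["position"],arm.state()["ft_force"])
E
```

```text
t: 10.52
position: [0.4694, -0.0927, 0.1695]
tcp_rot: [-180.0, -0.0, -3.1]
ft_force: [0.0, -2.2, 2.0]
grip_width: 0.008
grip_force: 1.5
[ 0.4693534  -0.09348828  0.16944719] [ 0.14946937 -2.73152951  2.77368894]
```

View pics/s5.png

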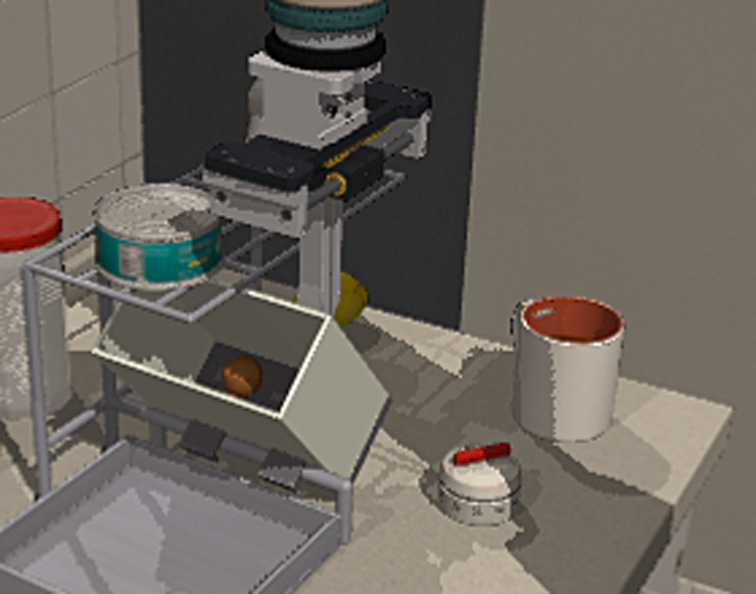

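The tub leans about 45° over the rail, under the shelf, with the fingers behind its right wall. The forces are as expected, so I'll continue the arc.

```bash
python3 -m handwheel '{"slide":[[0.3,6.2,0],[0.3,6.2,0],[0.3,6.2,-0.5],[0.3,6.2,-1],[0.3,6.2,-1],[0.3,6,-1.5],[0.3,6,-2],[0.3,6,-2],[0.3,6,-2.5],[0.3,5.6,-2.5],[0,0,0]],"turn":[0,0,0,0,0,0,0,0,0,0,0]}'; python3 -m handwheel '{"slide":[[0.2,4.5,-2.7],[0.2,4.5,-2.7],[0.2,4.5,-3],[0.2,4.2,-3],[0.2,4,-3],[0,4,-3.3],[0,0,0]],"turn":[0,0,0,0,0,0,0]}'
```

```text
t: 11.48
position: [0.4736, -0.0287, 0.1577]
tcp_rot: [-179.7, -0.2, -3.0]
ft_force: [-2.0, 5.2, 16.6]
grip_width: 0.003
grip_force: 7.2
t: 12.07
position: [0.4752, -0.0014, 0.1397]
tcp_rot: [-179.6, -0.2, -3.0]
ft_force: [0.8, 8.8, 12.6]
grip_width: 0.002
grip_force: 6.2
```

```bash
python3 - <<'E'
from h import *
from cell import arm
im=optics.capture("scene"); cv2.imwrite("pics/s6.png",cv2.resize(im[120:340,200:480,::-1],None,fx=2.7,fy=2.7,interpolation=cv2.INTER_CUBIC))
s=arm.state();print(s["position"],s["ft_force"],s["moment"],s["grip_force"])
E
```

```text
[ 0.47524507 -0.00168786  0.13992844] [ 0.19428826  8.98262225 14.35768363] [2.49735039 0.09053315 0.03630612] 6.567722701001912
```

View pics/s6.png

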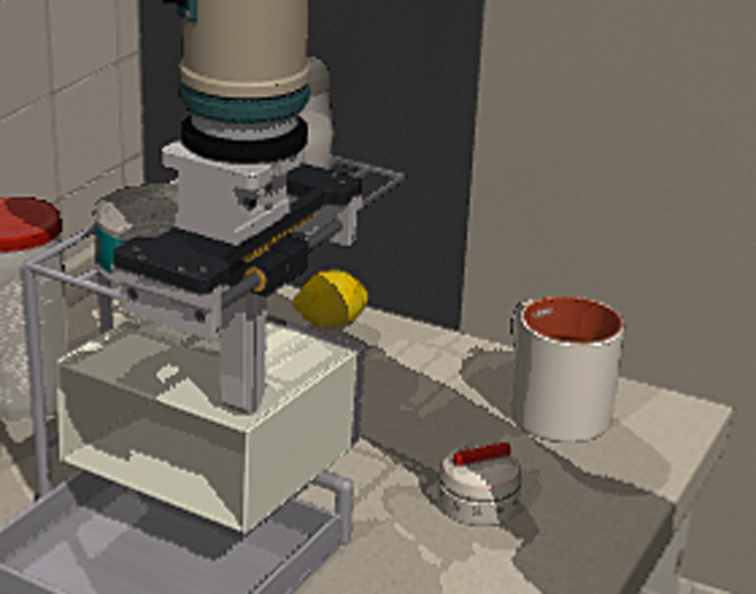

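The tub lies about 90° over on the rail, mouth over the tray, with the fingertips on its upper wall. The extra force looks like friction locking the tip toward the right, so I'll ease the tip left.

```bash
python3 -m handwheel '{"slide":[[0,1.5,0],[0,1.5,0],[0,1.5,0],[0,0,0]],"turn":[0,0,0,0]}'; python3 -m handwheel '{"slide":[[0,2,0],[0,2,0],[0,2,0],[0,0,0]],"turn":[0,0,0,0]}'
```

```text
t: 12.45
position: [0.4748, -0.0008, 0.1393]
tcp_rot: [-179.8, -0.2, -3.1]
ft_force: [1.5, 3.7, 6.7]
grip_width: 0.006
grip_force: 3.4
t: 12.78
position: [0.4723, 0.0028, 0.1382]
tcp_rot: [180.0, 0.1, -3.2]
ft_force: [0.4, 1.3, 2.5]
grip_width: 0.006
grip_force: 1.3
```

```bash
python3 -m handwheel '{"slide":[[0.1,1.5,-1],[0.1,1.5,-1],[0.1,1.5,-1],[0.1,1.5,-1],[0,0,0],[0,0,0],[0,0,0],[0,0,0]],"turn":[0,0,0,0,0,0,0,0]}'; python3 -m handwheel '{"slide":[[0.1,1.5,-1],[0.1,1.5,-1],[0.1,1.5,-1],[0.1,1.5,-1],[0,0,0],[0,0,0],[0,0,0],[0,0,0],[0,0,0],[0,0,0],[0,0,0],[0,0,0]],"turn":[0,0,0,0,0,0,0,0,0,0,0,0]}'; python3 - <<'E'
from h import *
im=optics.capture("scene"); cv2.imwrite("pics/s7.png",cv2.resize(im[200:350,180:380,::-1],None,fx=3.5,fy=3.5,interpolation=cv2.INTER_CUBIC))
E
```

```text
t: 13.45
position: [0.4733, 0.0083, 0.1346]
tcp_rot: [180.0, 0.0, -3.2]
ft_force: [-0.3, -0.2, 2.7]
grip_width: 0.005
grip_force: 0.7
t: 14.45
position: [0.4743, 0.0145, 0.1307]
tcp_rot: [-180.0, -0.0, -3.2]
ft_force: [0.7, 0.7, 1.8]
grip_width: 0.002
grip_force: 1.2
```

View pics/s7.png

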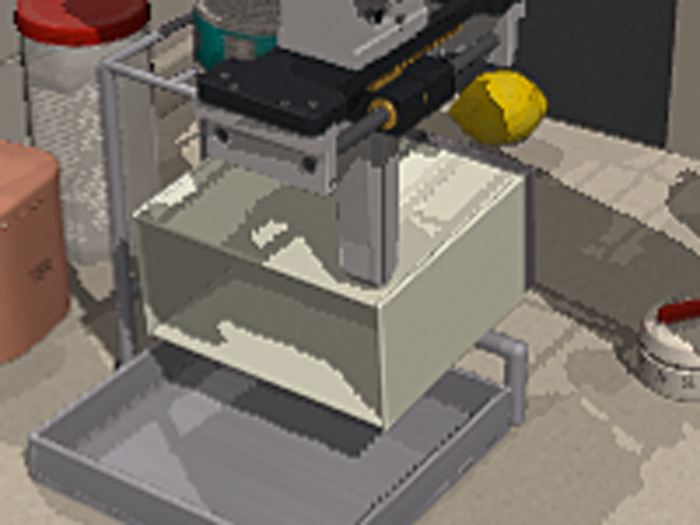

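The tub is now about 95° over, its mouth open above the tray, and no walnuts are out yet. That was my last picture, so from here I'll count walnuts with a colour mask while tilting further.

```bash
cat > wn.py <<'E'
from h import *
a=np.radians(-3);R=np.array([[np.cos(a),-np.sin(a)],[np.sin(a),np.cos(a)]]);o=np.array([.5375,-.079])
W=lambda x,y,z:np.r_[o+R@np.array([x,y]),z]
def mask(im):
    h=cv2.cvtColor(im,cv2.COLOR_RGB2HSV); return cv2.inRange(h,(4,90,30),(16,255,200))
def blobs(n,im=None,c=None,poly=None):
    im=optics.capture(n) if im is None else im
    k=mask(im)
    if poly is not None:
        p=np.zeros_like(k);cv2.fillPoly(p,[proj(n,poly).round().astype(int)],255);k&=p
    nn,_,st,ce=cv2.connectedComponentsWithStats(k)
    return [(ce[i].round(0).astype(int).tolist(),int(st[i,4])) for i in range(1,nn) if st[i,4]>=15]
def tray(y0=.0,y1=.192): return [W(-.115,y0,.03),W(.085,y0,.03),W(.085,y1,.03),W(-.115,y1,.03)]
E
python3 - <<'E'
from wn import *
im=cv2.imread("pics/s5.png")[:,:,::-1]; im=cv2.resize(im,(280,220),interpolation=cv2.INTER_AREA)
print([im[int(r/2.7),int(c/2.7)].tolist() for c,r in [(242,375),(235,380),(248,368)]])
t=cv2.imread("pics/top0.png")[:,:,::-1]; print("top0",blobs("top",np.ascontiguousarray(t)))
print("now scene",blobs("scene",poly=[W(-.2,-.1,.1),W(.1,-.1,.1),W(.1,.3,0),W(-.2,.3,0)]), "top",blobs("top",poly=tray()))
E
python3 -m handwheel '{"slide":[[0.1,1.5,-1],[0.1,1.5,-1],[0.1,1.5,-1],[0,0,0],[0,0,0],[0,0,0],[0,0,0],[0,0,0],[0,0,0],[0,0,0],[0,0,0],[0,0,0]],"turn":[0,0,0,0,0,0,0,0,0,0,0,0]}'; python3 - <<'E'
from wn import *
print("now scene",blobs("scene",poly=[W(-.2,-.1,.1),W(.1,-.1,.1),W(.1,.3,0),W(-.2,.3,0)]), "top",blobs("top",poly=tray()))
E
```

```text
[[82, 48, 23], [129, 76, 39], [77, 44, 21]]
top0 [([143, 1], 19), ([71, 47], 127), ([105, 46], 19), ([285, 136], 107), ([335, 197], 50), ([351, 198], 46), ([335, 205], 58), ([351, 206], 59), ([334, 228], 152), ([350, 229], 155), ([438, 291], 998)]
now scene [] top []
t: 15.6
position: [0.4742, 0.0189, 0.1276]
tcp_rot: [180.0, 0.0, -3.2]
ft_force: [-0.8, -0.6, 1.6]
grip_width: 0.002
grip_force: 0.5
now scene [] top []
```

```bash
python3 -m handwheel '{"slide":[[0.1,1.5,-1.2],[0.1,1.5,-1.2],[0.1,1.5,-1.2],[0.1,1.5,-1.2],[0,0,0],[0,0,0],[0,0,0],[0,0,0],[0,0,0],[0,0,0],[0,0,0],[0,0,0]],"turn":[0,0,0,0,0,0,0,0,0,0,0,0]}'; python3 - <<'E'
from wn import *
print("now scene",blobs("scene",poly=[W(-.2,-.1,.1),W(.1,-.1,.1),W(.1,.3,0),W(-.2,.3,0)]), "top",blobs("top",poly=tray()), blobs("wrist"))
E
```

```text
t: 16.7
position: [0.475, 0.0251, 0.1229]
tcp_rot: [-180.0, -0.0, -3.2]
ft_force: [-0.4, 1.7, 1.7]
grip_width: 0.003
grip_force: 1.1
now scene [] top [] []
```

```bash
python3 -m handwheel '{"slide":[[-2,1.3,-1.3],[-2,1.3,-1.3],[-2,1.3,-1.3],[-2,1.3,-1.3],[0,0,0],[0,0,0],[0,0,0],[0,0,0],[0,0,0],[0,0,0]],"turn":[0,0,0,0,0,0,0,0,0,0]}'; python3 - <<'E'
from wn import *
im=optics.capture("scene");cv2.imwrite("pics/s8.png",im[:,:,::-1])
print("now scene",blobs("scene",im,poly=[W(-.2,-.1,.1),W(.1,-.1,.1),W(.1,.3,0),W(-.2,.3,0)]), "top",blobs("top",poly=tray()), blobs("scene",im))
E
```

```text
t: 17.68
position: [0.4666, 0.0299, 0.1176]
tcp_rot: [180.0, 0.0, -3.2]
ft_force: [-1.2, 0.2, 0.3]
grip_width: 0.003
grip_force: 0.4
now scene [([256, 293], 169), ([274, 298], 139), ([280, 315], 232)] top [] [([30, 17], 548), ([99, 36], 160), ([119, 30], 20), ([110, 47], 74), ([165, 57], 19), ([223, 60], 22), ([40, 102], 57), ([412, 238], 473), ([174, 270], 2771), ([104, 279], 52), ([256, 293], 169), ([274, 298], 139), ([111, 313], 348), ([280, 315], 232), ([144, 327], 25)]
```

```bash
python3 -m handwheel '{"slide":[[0,0.5,-0.5],[0,0,0],[0,0,0],[0,0,0],[0,0,0],[0,0,0]],"turn":[0,0,0,0,0,0]}'; python3 - <<'E'
from wn import *
P=[W(-.2,-.1,.1),W(.1,-.1,.1),W(.1,.3,0),W(-.2,.3,0)]
print("scene",blobs("scene",poly=P), "top",blobs("top",poly=tray()))
E
```

```text
t: 18.28
position: [0.4669, 0.0305, 0.1172]
tcp_rot: [180.0, -0.0, -3.2]
ft_force: [0.0, 0.3, 0.3]
grip_width: 0.005
grip_force: 0.3
scene [([223, 333], 159), ([253, 346], 364)] top []
```

```bash
cat >> wn.py <<'E'
def inrack(n,uv,z=.02):
    p=onplane(n,uv,z)[:,:2]; return ((p-o)@R*1e3).round(0).tolist()
E
python3 -m handwheel '{"slide":[[0,0.5,-0.5],[0,0,0],[0,0,0],[0,0,0],[0,0,0],[0,0,0]],"turn":[0,0,0,0,0,0]}'; python3 - <<'E'
from wn import *
P=[W(-.2,-.1,.1),W(.1,-.1,.1),W(.1,.3,0),W(-.2,.3,0)]
for n in ["scene","top"]:
    im=optics.capture(n); cv2.imwrite(f"pics/{n}9.png",im[:,:,::-1])
    b=blobs(n,im,poly=P if n=="scene" else [W(-.2,-.1,0),W(.1,-.1,0),W(.1,.3,0),W(-.2,.3,0)]); print(n,b,inrack(n,[q[0] for q in b]) if b else "")
E
```

```text
t: 18.88
position: [0.4668, 0.0311, 0.1167]
tcp_rot: [-180.0, -0.0, -3.2]
ft_force: [0.5, 0.6, 0.9]
grip_width: 0.005
grip_force: 0.4
scene [([223, 333], 160), ([253, 346], 361)] [[23.0, 161.0], [-45.0, 161.0]]
top []
```

```bash
python3 - <<'E'
from wn import *
im=np.ascontiguousarray(cv2.imread("pics/scene9.png")[:,:,::-1]); k=mask(im)
s=k[280:365,200:310]
print("\n".join("".join("#" if v else "." for v in r[::1]) for r in s[::2]))
k2=cv2.inRange(cv2.cvtColor(im,cv2.COLOR_RGB2HSV),(4,70,8),(18,255,255))[270:365,190:320]
n,_,st,c=cv2.connectedComponentsWithStats(k2); print([(c[i]+[190,270],st[i].tolist()) for i in range(1,n) if st[i,4]>5])
E
```

```text
..............................................................................................................
..............................................................................................................
..............................................................................................................
..............................................................................................................
..............................................................................................................
..............................................................................................................
..............................................................................................................
..............................................................................................................
..............................................................................................................
.....................................................................................................
[... 3157 characters left out ...]
........................###............................................
..............................................................................................................
..............................................................................................................
..............................................................................................................
..............................................................................................................
[(array([194.08368201, 282.0334728 ]), [0, 0, 11, 28, 239]), (array([222.96296296, 332.87654321]), [24, 57, 17, 14, 162]), (array([252.98644986, 345.66937669]), [45, 66, 34, 22, 369])]
```

```bash
python3 -m handwheel '{"slide":[[0,1.2,-1.5],[0,1.2,-1.5],[0,0,0],[0,0,0],[0,0,0],[0,0,0],[0,0,0],[0,0,0],[0,0,0]],"turn":[0,0,0,0,0,0,0,0,0]}'; cat > look.py <<'E'
from wn import *
im=optics.capture("scene"); k=mask(im); P=np.zeros_like(k); P[255:365,195:312]=255; k&=P
n,_,st,c=cv2.connectedComponentsWithStats(k)
print([(c[i].round().tolist(),st[i].tolist(),inrack("scene",[c[i]])) for i in range(1,n) if st[i,4]>8])
E
python3 look.py
```

```text
t: 19.73
position: [0.4667, 0.0336, 0.1137]
tcp_rot: [-180.0, 0.0, -3.2]
ft_force: [-1.0, 0.8, 1.0]
grip_width: 0.006
grip_force: 0.6
[([196.0, 276.0], [195, 255, 5, 38, 138], [[197.0, 40.0]]), ([223.0, 333.0], [214, 327, 17, 14, 160], [[24.0, 161.0]]), ([253.0, 346.0], [236, 336, 33, 21, 360], [[-44.0, 160.0]])]
```

```bash
python3 -m handwheel '{"slide":[[0,-2,4],[0,-2,4],[0,2,-4],[0,2,-4],[0,-2,4],[0,2,-4],[0,1,-1.5],[0,1,-1.5],[0,0,0],[0,0,0],[0,0,0],[0,0,0]],"turn":[0,0,0,0,0,0,0,0,0,0,0,0]}'; python3 look.py;python3 -m handwheel '{"slide":[[0,0,0],[0,0,0],[0,0,0],[0,0,0]],"turn":[0,0,0,0]}';  python3 look.py
```

```text
t: 20.78
position: [0.4668, 0.0354, 0.1107]
tcp_rot: [180.0, -0.0, -3.2]
ft_force: [0.0, 0.2, 1.0]
grip_width: 0.004
grip_force: 0.3
[([196.0, 276.0], [195, 255, 5, 38, 137], [[197.0, 40.0]]), ([223.0, 333.0], [214, 327, 17, 14, 160], [[24.0, 161.0]]), ([253.0, 346.0], [236, 336, 33, 21, 359], [[-44.0, 160.0]])]
t: 21.17
position: [0.4668, 0.0354, 0.1107]
tcp_rot: [180.0, -0.0, -3.2]
ft_force: [0.0, 0.2, 1.4]
grip_width: 0.007
grip_force: 0.3
[([196.0, 276.0], [195, 255, 5, 38, 137], [[197.0, 40.0]]), ([223.0, 333.0], [214, 327, 17, 14, 160], [[24.0, 161.0]]), ([253.0, 346.0], [236, 336, 33, 21, 360], [[-44.0, 160.0]])]
```

```bash
python3 -m handwheel '{"slide":[[0,-4,3.5],[0,-4,3.5],[0,-4,3.5],[0,-4,3.5],[0,-4,3.5],[0,-4,3.5],[0,-4,3.5],[0,-4,3.5],[0,0,0]],"turn":[0,0,0,0,0,0,0,0,0]}'; python3 -m handwheel '{"slide":[[-0.3,-4.5,3],[-0.3,-4.5,3],[-0.3,-4.5,3],[-0.3,-4.5,3],[0,0,0],[0,0,0]],"turn":[0,0,0,0,0,0]}'; python3 look.py; python3 - <<'E'
from wn import *
im=optics.capture("top"); b=blobs("top",im,poly=[W(-.2,-.1,0),W(.1,-.1,0),W(.1,.3,0),W(-.2,.3,0)]); print(b,[inrack("top",[q[0]]) for q in b]); cv2.imwrite("pics/t10.png",im[:,:,::-1])
E
```

```text
t: 21.97
position: [0.4671, 0.0025, 0.1397]
tcp_rot: [180.0, -0.1, -3.3]
ft_force: [-0.8, 3.4, 5.7]
grip_width: 0.002
grip_force: 2.5
t: 22.47
position: [0.4656, -0.0153, 0.1515]
tcp_rot: [180.0, -0.0, -3.3]
ft_force: [-0.8, 3.7, 7.7]
grip_width: 0.001
grip_force: 3.4
[([196.0, 276.0], [195, 255, 5, 38, 137], [[197.0, 40.0]]), ([277.0, 267.0], [270, 262, 15, 11, 101], [[76.0, -83.0]]), ([223.0, 333.0], [214, 327, 17, 14, 160], [[24.0, 161.0]]), ([253.0, 346.0], [236, 336, 33, 21, 361], [[-44.0, 160.0]])]
[] []
```

A fourth walnut is still deep in the tub, at scene pixel (277,267), and three lie along the tray's left wall. I'll tip again a bit more briskly to set it rolling.

```bash
python3 -m handwheel '{"slide":[[0.3,9,-6],[0.3,9,-6],[0,8,-6.5],[0,8,-7],[0,8,-7],[0,8,-7],[0,1,-1.5],[0,0,0],[0,0,0],[0,0,0]],"turn":[0,0,0,0,0,0,0,0,0,0]}'; python3 look.py;python3 -m handwheel '{"slide":[[0,0,0],[0,0,0],[0,0,0],[0,0,0]],"turn":[0,0,0,0]}';  python3 look.py
```

```text
t: 23.4
position: [0.4661, 0.0364, 0.1098]
tcp_rot: [180.0, 0.0, -3.2]
ft_force: [0.0, 0.6, 1.9]
grip_width: 0.005
grip_force: 0.7
[([196.0, 276.0], [195, 255, 5, 38, 138], [[197.0, 40.0]]), ([224.0, 327.0], [214, 316, 19, 25, 331], [[34.0, 147.0]]), ([253.0, 346.0], [236, 336, 33, 21, 359], [[-44.0, 160.0]])]
t: 23.78
position: [0.4662, 0.0363, 0.1098]
tcp_rot: [180.0, -0.0, -3.2]
ft_force: [-1.5, 2.3, 0.9]
grip_width: 0.007
grip_force: 0.7
[([196.0, 276.0], [195, 255, 5, 38, 137], [[197.0, 40.0]]), ([212.0, 320.0], [204, 312, 17, 16, 216], [[67.0, 140.0]]), ([223.0, 333.0], [214, 327, 17, 14, 161], [[24.0, 161.0]]), ([253.0, 346.0], [236, 336, 33, 21, 358], [[-44.0, 160.0]])]
```

All four walnuts are now in the tray. I'll lower the tub back along the same arc.

```bash
python3 -m handwheel '{"slide":[[0,0,0],[0,0,0],[0,0,0],[0,-4,3.5],[0,-4,3.5],[0,-4,3.5],[0,-4,3.5],[0,-4,3.5],[0,-4,3.5],[0,-4,3.5],[0,-4,3.5],[0,0,0]],"turn":[0,0,0,0,0,0,0,0,0,0,0,0]}'; python3 look.py; python3 -m handwheel '{"slide":[[0,-5,3],[0,-5,3],[0,-5,3],[0,-5,2.5],[0,-5,2.5],[0,-5,2],[0,-5.5,2],[0,-5.5,1.5],[0,-5.5,1.5],[0,-6,1.5],[0,-6,1],[0,-6,1]],"turn":[0,0,0,0,0,0,0,0,0,0,0,0]}';  python3 -m handwheel '{"slide":[[0,-6,0.5],[0,-6,0.5],[0,-6,0.5],[0,-6,0.5],[0,-6,0],[0,0,0]],"turn":[0,0,0,0,0,0]}'
```

```text
t: 24.83
position: [0.4666, 0.0035, 0.1386]
tcp_rot: [180.0, -0.1, -3.3]
ft_force: [-0.1, 3.5, 5.2]
grip_width: 0.006
grip_force: 2.4
[([196.0, 276.0], [195, 255, 5, 38, 136], [[197.0, 40.0]]), ([212.0, 320.0], [204, 312, 17, 16, 217], [[67.0, 141.0]]), ([223.0, 333.0], [214, 327, 17, 14, 160], [[24.0, 161.0]]), ([253.0, 346.0], [236, 336, 33, 21, 358], [[-44.0, 160.0]])]
t: 25.88
position: [0.4651, -0.0617, 0.1633]
tcp_rot: [179.9, 0.1, -3.3]
ft_force: [-3.9, 0.7, 15.4]
grip_width: 0.005
grip_force: 6.2
t: 26.38
position: [0.4649, -0.0936, 0.1643]
tcp_rot: [179.8, 0.1, -3.4]
ft_force: [-2.4, -2.0, 8.3]
grip_width: 0.005
grip_force: 3.6
```

```bash
python3 -m handwheel '{"slide":[[0,-5,3],[0,-5,1],[0,-5,0],[0,-5,-1],[0,-5,-2],[0,-5,-2],[0,0,0]],"turn":[0,0,0,0,0,0,0]}';python3 -m handwheel '{"slide":[[0,-5,-2.5],[0,-5,-2.5],[0,-5,-3],[0,-5,-3],[0,-5,-3],[0,-4,-3],[0,-4,-3],[0,-4,-3],[0,0,0]],"turn":[0,0,0,0,0,0,0,0,0]}';python3 -m handwheel '{"slide":[[0,-3,-1],[0,-3,-1],[0,-3,0],[0,-3,0],[0,-3,0],[0,-3,0],[0,-5,0],[0,-5,0],[0,0,0]],"turn":[0,0,0,0,0,0,0,0,0]}'
```

```text
t: 26.97
position: [0.4656, -0.1225, 0.1631]
tcp_rot: [179.9, 0.0, -3.3]
ft_force: [-1.9, -4.8, 6.4]
grip_width: 0.005
grip_force: 3.1
t: 27.72
position: [0.4664, -0.1613, 0.1404]
tcp_rot: [179.8, -0.1, -3.4]
ft_force: [-2.1, -8.7, 7.2]
grip_width: 0.006
grip_force: 4.6
t: 28.47
position: [0.4662, -0.1859, 0.1381]
tcp_rot: [180.0, -0.0, -3.3]
ft_force: [-0.2, 0.7, -0.2]
grip_width: 0.003
grip_force: 0.0
```

```bash
python3 -m handwheel '{"slide":[[0,-6,15],[-10,0,25],[-15,0,30],[-20,0,30],[-10,0,0],[0,0,0]],"turn":[0,0,0,0,0,0]}'; python3 -m handwheel '{"slide":[[0,30,0],[0,41,0],[0,41,0],[0,41,0],[0,41,0],[0,41,0],[0,41,0],[0,41,0],[0,41,0],[0,41,0],[0,0,0],[0,0,0]],"turn":[0,0,0,0,0,0,0,0,0,0,0,0]}' 0.2 20; python3 - <<'E'
from wn import *
im=optics.capture("top"); t0=np.ascontiguousarray(cv2.imread("pics/top0.png")[:,:,::-1])
g=lambda i:cv2.GaussianBlur(cv2.cvtColor(i,cv2.COLOR_RGB2GRAY),(0,0),.8).astype(np.float32)
# tub+timer regions shift by phase correlation
for nm,(x0,x1,y0,y1) in dict(tubfront=(322,372,222,254),tub=(322,372,165,254),timer=(340,388,265,310),mug=(410,465,265,320),shelfR=(375,435,140,225)).items():
    A=g(t0)[y0:y1,x0:x1];B=g(im)[y0:y1,x0:x1]
    print(nm,cv2.phaseCorrelate(A,B,cv2.createHanningWindow((x1-x0,y1-y0),cv2.CV_32F)),np.abs(A-B).mean())
b=blobs("top",im,poly=[W(-.2,-.1,0),W(.1,-.1,0),W(.1,.3,0),W(-.2,.3,0)]); print(b,[inrack("top",[q[0]]) for q in b]); cv2.imwrite("pics/t11.png",im[:,:,::-1])
E
python3 look.py
```

```text
t: 28.97
position: [0.4099, -0.1913, 0.2395]
tcp_rot: [179.9, -0.1, -3.3]
ft_force: [-0.5, 0.3, -0.0]
grip_width: 0.005
grip_force: 0.0
t: 29.97
position: [0.4102, 0.211, 0.2368]
tcp_rot: [-180.0, 0.1, -2.9]
ft_force: [-1.0, -0.5, -0.1]
grip_width: 0.599
grip_force: 0.0
tubfront ((1.7374891869177453, -1.6726496415046128), 0.8042962187528611) 6.1481385
tub ((1.297582572826581, -0.5244678488172667), 0.6225304120381673) 13.321123
timer ((-0.36791726809149594, 0.42283599261699223), 0.5737423221270244) 9.793411
mug ((-0.1411267708376478, -0.09626405735744825), 0.8122765257623461) 17.96562
shelfR ((0.2019539263621013, -0.037740203367818026), 0.4370128967143871) 23.195293
[([261, 181], 155), ([248, 200], 159), ([247, 230], 311)] [[[66.0, 139.0]], [[22.0, 166.0]], [[-46.0, 165.0]]]
[([196.0, 276.0], [195, 255, 5, 38, 131], [[196.0, 41.0]]), ([217.0, 325.0], [204, 312, 27, 29, 382], [[48.0, 149.0]]), ([253.0, 346.0], [236, 336, 33, 21, 355], [[-44.0, 160.0]])]
```

```bash
python3 - <<'E'
from wn import *
c=lambda L:[(165+a/2.85,130+b/2.85) for a,b in L]
print("tray BL FL FR rack",inrack("top",c([(220,121),(208,357),(434,363)]),.03))
im=np.ascontiguousarray(cv2.imread("pics/t11.png")[:,:,::-1]); k=mask(im)[165:250,230:275]
nn,_,st,ce=cv2.connectedComponentsWithStats(k)
for i in range(1,nn):
    if st[i,4]>15: b=st[i]; print(b, inrack("top",[(230+b[0],165+b[1]),(230+b[0]+b[2],165+b[1]+b[3])]))
E
python3 -m handwheel '{"slide":[[0,-15,0],[0,-15,0],[0,-15,0],[0,-15,0],[0,-15,0],[0,-15,0],[0,-15,0],[0,-15,0],[0,-15,0],[0,-15,0],[0,-5,0],[0,0,0]],"turn":[0.125,0.125,0.125,0.125,0.125,0.125,0.125,0.125,0.125,0.125,0.125,0.125]}' -1 20; python3 -m handwheel '{"slide":[[9,0,-20],[9,0,-20],[9,0,-20],[9,0,-20],[9,0,-20],[4,0,-20],[0,0,-20],[0,0,0]],"turn":[0.07,0,0,0,0,0,0,0]}'
```

```text
tray BL FL FR rack [[82.0, 180.0], [-103.0, 181.0], [-102.0, 5.0]]
[ 24  10  15  13 155] [[80.0, 155.0], [51.0, 120.0]]
[ 11  29  15  14 159] [[35.0, 182.0], [5.0, 147.0]]
[ 10  51  15  29 311] [[-15.0, 182.0], [-79.0, 146.0]]
t: 31.07
position: [0.4105, 0.0492, 0.2377]
tcp_rot: [-179.9, 0.1, 82.7]
ft_force: [0.4, 1.2, 0.1]
grip_width: 0.005
grip_force: 0.0
t: 31.73
position: [0.4575, 0.0503, 0.0951]
tcp_rot: [-179.6, 0.1, 86.5]
ft_force: [-0.2, -0.5, 0.5]
grip_width: 0.004
grip_force: 0.0
```

```bash
python3 -m handwheel '{"slide":[[0,5,0],[0,5,0],[0,5,0],[0,5,0],[0,5,0],[0,0,0],[0,0,0],[0,0,0],[0,0,0],[0,0,0],[0,0,0],[0,0,0]],"turn":[-0.125,-0.125,-0.125,-0.125,-0.125,-0.125,-0.125,-0.125,-0.125,-0.125,-0.125,-0.125]}' -1 20; python3 -m handwheel '{"slide":[[0,0,-15],[0,0,-15],[0,0,-15],[0,0,0],[0,0,0]],"turn":[-0.06,0,0,0,0]}'; python3 -c "
from wn import *
im=optics.capture('scene');b=blobs('scene',im,poly=tray(.1,.2));print(b,[inrack('scene',[q[0]]) for q in b])"
```

```text
t: 32.73
position: [0.4602, 0.077, 0.0991]
tcp_rot: [-180.0, -0.0, 0.3]
ft_force: [-0.4, 0.0, 0.1]
grip_width: 0.001
grip_force: 0.0
t: 33.15
position: [0.4598, 0.0771, 0.0535]
tcp_rot: [-180.0, 0.1, -2.7]
ft_force: [-0.5, 0.0, 0.6]
grip_width: 0.003
grip_force: 0.0
[([212, 320], 217), ([223, 333], 165), ([253, 346], 362)] [[[66.0, 142.0]], [[23.0, 161.0]], [[-45.0, 161.0]]]
```

```bash
python3 -m handwheel '{"slide":[[-2,0,-10],[0,0,-10],[0,0,-10],[0,0,-6],[0,0,-4],[0,0,0]],"turn":[0,0,0,0,0,0]}'; python3 -m handwheel '{"slide":[[0,3,0],[0,3,0],[0,3,0],[0,0,0]],"turn":[0,0,0,0]}'; python3 -m handwheel '{"slide":[[5,0,0],[5,0,0],[5,0,0],[5,0,0],[5,0,0],[5,0,0],[5,0,0],[0,0,0],[0,0,0]],"turn":[0,0,0,0,0,0,0,0,0]}'; python3 -c "
from wn import *
im=optics.capture('scene');b=blobs('scene',im,poly=tray(.1,.2));print(b,[inrack('scene',[q[0]]) for q in b])"
```

```text
t: 33.7
position: [0.4576, 0.0778, 0.0123]
tcp_rot: [180.0, 0.1, -2.7]
ft_force: [0.3, -0.1, 0.9]
grip_width: 0.002
grip_force: 0.0
t: 34.03
position: [0.4584, 0.0881, 0.0134]
tcp_rot: [-180.0, -0.0, -2.6]
ft_force: [-0.3, 0.4, -0.3]
grip_width: 0.002
grip_force: 0.0
t: 34.78
position: [0.4934, 0.0869, 0.0131]
tcp_rot: [-180.0, -0.0, -2.7]
ft_force: [0.3, 0.1, 0.2]
grip_width: 0.005
grip_force: 0.0
[([225, 335], 351)] [[[17.0, 164.0]]]
```

```bash
python3 -m handwheel '{"slide":[[5,0,0],[5,0,0],[4,0,0],[0.2,3,0],[0.2,3,0],[0.2,3,0],[0.2,3,0],[0.2,3,0],[0,0,0]],"turn":[0,0,0,0,0,0,0,0,0]}'; python3 -m handwheel '{"slide":[[0.3,5,0],[0.3,6,0],[0.3,6,0],[0.3,6,0],[0.3,6,0],[0.3,6,0],[0.3,6,0],[0.3,6,0],[0.3,6,0],[0.3,5,0],[0.2,4,0],[0,2,0]],"turn":[0,0,0,0,0,0,0,0,0,0,0,0]}';  python3 -c "
from wn import *
im=optics.capture('scene');b=blobs('scene',im,poly=tray(.1,.3));print(b,[inrack('scene',[q[0]]) for q in b])
im=optics.capture('top');cv2.imwrite('pics/t12.png',im[:,:,::-1]);b=blobs('top',im,poly=tray(.0,.3));print(b,[inrack('top',[q[0]]) for q in b])"
```

```text
t: 35.58
position: [0.5081, 0.1026, 0.0131]
tcp_rot: [-180.0, -0.0, -2.6]
ft_force: [0.2, -0.6, 0.7]
grip_width: 0.006
grip_force: 0.5
t: 36.58
position: [0.5114, 0.1669, 0.0131]
tcp_rot: [-180.0, -0.0, -2.6]
ft_force: [-0.3, -3.2, 0.8]
grip_width: 0.002
grip_force: 1.6
[([205, 359], 121)] [[[3.0, 234.0]]]
[([223, 189], 481), ([217, 215], 75)] [[[45.0, 223.0]], [[-14.0, 234.0]]]
```

```bash
python3 -m handwheel '{"slide":[[0.3,5,0],[0.3,6,0],[0.3,6,0],[0.3,6,0],[0.3,5,0],[0.2,3,0],[0,2,0],[0,0,0],[0,0,0]],"turn":[0,0,0,0,0,0,0,0,0]}'; python3 -m handwheel '{"slide":[[0,-4,0],[0,-4,0],[0,0,0],[0,0,15],[0,0,25],[-15,0,35],[-25,0,35],[-30,0,35],[-30,0,20],[0,0,0]],"turn":[0,0,0,0,0,0,0,0,0,0]}'; python3 -m handwheel '{"slide":[[-10,-41,0],[-10,-41,0],[0,-41,0],[0,-41,0],[0,-41,0],[0,-41,0],[-5,-41,0],[-10,-41,0],[-10,-41,0],[-10,-41,0],[0,0,0],[0,0,0]],"turn":[0,0,0,0,0,0,0,0,0,0,0,0]}'; python3 -c "
from wn import *
im=optics.capture('scene');cv2.imwrite('pics/s13.png',im[:,:,::-1]);b=blobs('scene',im,poly=tray(.05,.32));print(b,[inrack('scene',[q[0]]) for q in b])
im=optics.capture('top');cv2.imwrite('pics/t13.png',im[:,:,::-1]);b=blobs('top',im,poly=tray(.0,.32));print(b,[inrack('top',[q[0]]) for q in b])"
```

```text
t: 37.43
position: [0.513, 0.1999, 0.0131]
tcp_rot: [-179.9, -0.0, -2.6]
ft_force: [-0.7, -0.3, 0.3]
grip_width: 0.007
grip_force: 0.2
t: 38.27
position: [0.413, 0.1915, 0.177]
tcp_rot: [-179.8, -0.0, -2.5]
ft_force: [-1.4, 0.0, -1.4]
grip_width: 0.006
grip_force: 0.0
t: 39.27
position: [0.3614, -0.2194, 0.1734]
tcp_rot: [180.0, -0.0, -3.1]
ft_force: [-0.2, 1.2, -0.3]
grip_width: 0.003
grip_force: 0.0
[([186, 360], 950)] [[[28.0, 254.0]]]
[([208, 195], 632)] [[[30.0, 257.0]]]
```

```bash
python3 - <<'E'
from wn import *
im=cv2.imread("pics/t13.png"); g=cv2.GaussianBlur(cv2.cvtColor(im,cv2.COLOR_BGR2GRAY),(0,0),.6).astype(np.float32)
t0=cv2.GaussianBlur(cv2.cvtColor(cv2.imread("pics/t3.png"),cv2.COLOR_BGR2GRAY),(0,0),1.5).astype(np.float32)
def prof(img,x,conv=lambda p:p):
    ys=np.arange(-.02,.32,.002); p=conv(proj("top",[W(x,y,.03) for y in ys])).astype(np.float32)
    return ys,cv2.remap(img,p[None],None,cv2.INTER_LINEAR)[0]
for x in (-.07,-.05,-.085):
    ys,a=prof(g,x); print(x,"now",a[(ys>.06)].astype(int).tolist())
ys,a=prof(t0,-.07,lambda p:(p-[165,130])*2.85); print("before",a.astype(int).tolist())
E
```

```text
-0.07 now [147, 148, 147, 148, 148, 147, 146, 149, 149, 144, 135, 129, 128, 133, 139, 140, 138, 140, 141, 140, 130, 106, 92, 90, 89, 82, 67, 62, 91, 116, 120, 122, 125, 131, 135, 135, 135, 135, 135, 136, 136, 135, 135, 135, 136, 137, 137, 137, 133, 125, 123, 125, 130, 133, 135, 135, 135, 134, 135, 134, 133, 133, 133, 134, 135, 135, 135, 134, 134, 135, 136, 136, 134, 133, 134, 136, 135, 134, 133, 133, 134, 134, 133, 134, 135, 136, 137, 136, 135, 134, 135, 136, 137, 136, 135, 134, 134, 133, 132, 131, 128, 128, 128, 129, 129, 128, 128, 123, 107, 86, 82, 81, 73, 61, 51, 55, 79, 112, 135, 145, 148, 149, 148, 147, 147, 148, 146, 146, 146]
-0.05 now [148, 148, 148, 147, 148, 148, 149, 149, 148, 146, 141, 132, 125, 129, 137, 140, 140, 141, 140, 132, 113, 94, 90, 89, 78, 61, 80, 110, 122, 123, 125, 131, 137, 137, 136, 136, 137, 136, 135, 135, 135, 135, 135, 135, 136, 137, 137, 136, 133, 127, 122, 123, 128, 135, 135, 134, 134, 135, 133, 133, 133, 135, 135, 135, 135, 134, 134, 134, 134, 134, 133, 133, 133, 134, 134, 133, 133, 132, 131, 131, 131, 131, 131, 134, 135, 135, 133, 133, 133, 133, 135,
[... 958 characters left out ...]
6, 125, 127, 128, 130, 128, 127, 127, 130, 137, 141, 139, 139, 139, 139, 138, 138, 139, 139, 140, 139, 138, 134, 128, 126, 131, 137, 139, 139, 141, 141, 140, 140, 142, 143, 142, 139, 137, 139, 140, 139, 139, 140, 141, 142, 142, 142, 141, 141, 142, 144, 143, 141, 141, 140, 140, 140, 141, 139, 134, 132, 127, 121, 122, 125, 119, 95, 85, 88, 86, 76, 59, 62, 104, 135, 137, 134, 134, 138, 148, 153, 153, 153, 152, 152, 151, 151, 151, 151, 152, 151, 151, 153, 155, 155, 153, 153, 154, 153, 153, 152, 151, 152, 152, 151, 150, 152, 153, 151, 151, 153, 154, 154, 154, 153, 152, 153, 152, 152, 152, 152, 151, 152, 152, 151, 151, 151, 151, 151, 152, 153, 153, 153, 153, 153, 153, 153, 154, 155, 154, 152, 152]
```

```bash
python3 -c "
from cell import ticket
print(ticket.finish_job())"
```

```text
the job is handed in; nothing more can be done
None
```

The job is handed in, but the system returned no verdict. By my camera measurements all four walnuts lie in the tray, the tray is about 200 mm left of the rail and clear of the shelf, the tub is upright beside the rail, and the mug and timer have not moved.

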